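Push the rinsed flask back into the packed bottle crate

ROBOT

A 6-joint arm with a two-finger parallel gripper is mounted at the origin on the work surface. World frame = base frame: x ahead of the robot, y to its left, z up, the work surface at z = 0. Lengths are in m, angles in degrees, forces in N, time in s.
With the tool pointing down it reaches from about 0.4 to 0.825 m from the base axis. Payload 7 kg.
Tool frame: the origin (TCP) lies midway between the tips of the shut fingers; the grasp point (between the pads) lies 19 mm behind it; x points along the fingers, z is the direction in which the jaws open and shut, and the axes are right-handed (so a half turn about x gives the same grasp; the last joint's range is limited). The gripper opens to 88 mm and grips with 3 to 60 N. Pads are 19 mm wide; open, the fingers measure 130 mm over their backs; the gripper's body (78 mm by 193 mm) begins 47 mm behind the grasp point.
Start: joints at [82.855, 20.546, 0.682, 0, -70.136, -16.507], TCP at [0.271, 0.618, 0.227] pointing down, gripper open.
Joint ranges: [-176.03, 176.03], [-82.01, 121.73], [-58.28, 71.71], [-173.87, 95.51], [-174.79, -0.11], [-173.66, 173.66]. Speed limits (degrees/s): [136.94, 136.94, 172.46, 180, 180, 180].

INTERFACE

Orientations are given as [roll, pitch, yaw] about the fixed x, y, z axes, in that order (R = Rz(yaw) Ry(pitch) Rx(roll)).
In Python, from plant import ctrl gives the robot as it stands. The module is installed in compiled form; this text tells all that it offers.
- The arm moves only by the tool servo_tool, never from a script. Its argument "deltas" is a list of rows, each a list of 3 entries, a list of its own where there are three numbers: the turn, a rotation vector about the tool's x, y, z in degrees, then the shift along the tool's x, y, z in cm, then the finger opening in cm, from 0 to 8.76. A call has 1 to 5 rows; each row is the pose to reach, as a shift and turn from the pose measured when the call began, along the tool's axes at that moment; what a row does not reach only later rows make up. A row lasts 1/10 s, in which the tool goes at most 50 mm and 8.59 degrees, less where a joint would pass 70% of its speed; a pose out of reach is approached as far as the arm can. A call with a gripper value outside its range is refused whole. The fingers move at their own pace and stop on an object; the grip force is fixed at half the most. Time passes only in rows, so rows that repeat a pose let the fingers close. It gives the time, the measured TCP pose, the force and the opening at its end, in the units of the state.
- ctrl.get_obs(): the state, without advancing time (a new reading comes with each control period).
- ctrl.snapshot(name): name is "scene" or "side" or "wrist"; returns a dict with "image" (480x640x3 uint8, red, green, blue), "vertical_fov" (degrees; the focal length in pixels is half the picture's height over the tangent of half this angle, whatever the lens; pixels are square), "cx", "cy" (the principal point, pixels), "k1" (the pictures are not rectified: a ray, as slopes to the right and down, at radius r is drawn at 1 + k1 r^2 times it, then the intrinsics apply), "rvec" (rotation vector, rad) and "tvec" (3), from world to camera coordinates, as OpenCV has them. Camera axes: x right, y down, z forward; pixel columns grow to the right and rows downward; lengths in m; the calibration is good to about 2 mm. A picture is of the moment at which its call begins. There is no depth.
- ctrl.close_job(): hands the job in, once; it reports no verdict.
The state is a dict: "clock": time; "joint_pos": joint angles; "qvel": joint speeds; "tau": joint torques, N m; "tool_pos": TCP position; "orientation": TCP orientation; "force": force on the tool from outside, world axes, zero at the start; "moment": the same for the moment, N m; "opening": finger opening in m.
Only numpy, scipy, OpenCV 4.12 (cv2) and the standard library are available. Lean on these libraries where they do the work, as an engineer would, in place of code of your own. Each camera call takes 0.05 s, during which the arm holds its last target. There are 200 camera calls.

TASK

Put the rinsed amber flask with the blue cap back into the wooden crate: hold it upright, turned in line with the others, and push it down into the narrow gap between the red-capped and the yellow-capped flask so that they shuffle apart. It must stand on the crate's floor in the row, all three upright, and be let go; do not just drop it in, and do not topple the red-capped or yellow-capped flask.

Things in the scene. Friction and masses are not known exactly. Their poses are not given: they have to be found in the camera images.
- blue_flask: Amber flat flask, BLUE cap, to put away (a green-capped one is not wanted). 64 (x) x 40 (y) x 134 mm tall, 0.22 kg. Foot 28 mm wide, its long edges rounded 6 mm; barrel shoulder, ridge along x, z 75 to 95, radius 20; thin neck; rigid fixed cap 30 (x) x 24 (y), z 100 to 134, to be pinched from above with the fingers apart along x. Stands on the work surface. Origin: centre of underside, z up.
- red_flask: Same flask with a RED cap, loose in the crate at one side of the gap (either side, it varies). The gap to the yellow-capped flask is 28 to 34 mm, 6 to 12 mm less than a flask; both slide aside under a few newtons, their rounded shoulders guiding the new flask's foot. Origin: centre of underside; z up, x across the row.
- yellow_flask: Same flask with a YELLOW cap, loose in the crate at the other side of the gap. Origin: centre of underside; z up, x across the row.
- crate: Fixed open wooden crate, 104 (x) x 240 (y, along the row) mm outside, 84 x 220 inside, floor 10 thick, walls 60 high in all. Origin: centre of underside, on the work surface. Four flasks stand in a row along y, their x along the crate's x: white-capped at both ends, red and yellow either side of the gap at its middle. With a fifth in, some 20 mm of play is left in all.
- crate_floor (a point): Centre of the crate's inner floor, on top of the 10 mm floor; axes as the crate's.

How it is judged (in metres and radians):
On the way:
1. the robot, still touching it, brings the blue-capped flask's foot down between its neighbours, to less than 30 mm above the crate's floor (z of blue_flask in the frame of crate_floor below 0.03 m and y of blue_flask in the frame of crate_floor between -0.025 and 0.025 m and x of blue_flask in the frame of crate_floor between -0.02 and 0.02 m and contact force between the fingers and blue_flask above 0.5 N), for 0.1 s.
At the end, for the whole second after the job is handed in: Blue-, red- and yellow-capped flasks stand on the crate's floor (8 mm), upright (10 deg), at rest, within 20 mm of the row's line; blue within 25 mm of the crate's middle, turned within 11 deg of it, between the others: each under 70 mm from it, over 70 mm apart (angle between each of blue_flask, red_flask, yellow_flask's own z axis and vertical below 0.17 rad and z of blue_flask in the frame of crate_floor between -0.005 and 0.008 m and linear speed of each of blue_flask, red_flask, yellow_flask below 0.02 m/s and y of blue_flask in the frame of crate_floor between -0.025 and 0.025 m and x of blue_flask in the frame of crate_floor between -0.02 and 0.02 m and angle between the x axis of blue_flask and the x axis of crate, either way round below 0.2 rad and z of red_flask in the frame of crate_floor between -0.005 and 0.008 m and z of yellow_flask in the frame of crate_floor between -0.005 and 0.008 m and x of red_flask in the frame of crate_floor between -0.02 and 0.02 m and x of yellow_flask in the frame of crate_floor between -0.02 and 0.02 m and horizontal distance between blue_flask and red_flask below 0.07 m and horizontal distance between blue_flask and yellow_flask below 0.07 m and horizontal distance between red_flask and yellow_flask above 0.07 m); the robot touches nothing.
It fails at once if the red-capped or the yellow-capped flask is toppled (leans more than 30 degrees) (angle between any of red_flask, yellow_flask's own z axis and vertical above 0.52 rad).
It also fails if it takes over 37 s, if anything falls off the work surface, if the arm or the gripper's body presses on something with over 40 N, if the wrist force passes 120 N, or if a joint passes its speed limit or range.

## Working session

There is one attempt and no reset: what is moved stays moved. The work goes in short steps, Python scripts to look and compute and a tool call to move; the robot and the scene stay as the last step left them, time stands still between calls to the robot, and variables do not carry over. Pictures are saved under pics/ and viewed, on a budget of 10 in all, crops included, one or two more only if the job needs it, and the job is handed in when it is done.

Besides the shell and the picture viewer there is one more tool, called after ">>>" as a command line: name --argument value ..., lists and objects as JSON in quotes. servo_tool: Moves the arm, as the interface text tells. Its arguments: {"type":"object","properties":{"deltas":{"type":"array","items":{"type":"array"}}},"required":["deltas"]}

```bash
mkdir -p pics
cat > h.py <<'E'
import numpy as np, cv2, json
from plant import ctrl
def snap(cam,fn):
    s=ctrl.snapshot(cam); im=s.pop("image"); cv2.imwrite(f"pics/{fn}.png",im[:,:,::-1])
    json.dump({k:(np.array(v).tolist()) for k,v in s.items()},open(f"pics/{fn}.json","w")); return im
def cal(fn):
    s=json.load(open(f"pics/{fn}.json")); f=240/np.tan(np.radians(s["vertical_fov"])/2)
    return s,f,cv2.Rodrigues(np.array(s["rvec"],float))[0],np.array(s["tvec"],float).ravel()
def ray(fn,u,v):
    s,f,R,t=cal(fn); d=np.array([(u-s["cx"])/f,(v-s["cy"])/f]); p=d.copy()
    for _ in range(30): p=d/(1+s["k1"]*(p@p))
    return -R.T@t, R.T@np.array([p[0],p[1],1])
def atz(fn,u,v,z):
    c,d=ray(fn,u,v); return c+d*(z-c[2])/d[2]
def proj(fn,P):
    s,f,R,t=cal(fn); q=R@np.array(P)+t; p=q[:2]/q[2]; p=p*(1+s["k1"]*(p@p)); return p*f+[s["cx"],s["cy"]]
E
python3 - <<'E'
from h import *
a=snap("scene","s0");b=snap("side","d0");c=snap("wrist","w0")
o=ctrl.get_obs();print(o)
for n in("s0","d0","w0"): print(n,cal(n)[0])
E
```

```text
{'clock': 0.15, 'joint_pos': array([ 8.28557534e+01,  2.05830799e+01,  6.46223166e-01, -1.35169500e-02,
       -7.01343408e+01, -1.65067996e+01]), 'qvel': array([-0.0626568 , -0.21158773,  0.20686783,  0.02463298, -0.01190033,
        0.0236445 ]), 'tau': array([-3.22022679e-03, -5.83271599e+01,  2.93289614e+01,  7.00115472e+00,
        8.79134343e-03, -1.08695576e-04]), 'tool_pos': array([0.27067277, 0.61796722, 0.22583232]), 'orientation': array([   6.38763971,   89.92767694, -107.26800771]), 'force': array([-0.42960657, -0.34702676, -0.09811986]), 'moment': array([-0.03628839,  0.03526012, -0.02291457]), 'opening': 0.08767633030552834}
s0 {'vertical_fov': 55.76770505890786, 'cx': 324.95150051667827, 'cy': 235.89526483901872, 'k1': -0.10754813899817826, 'rvec': [2.1306919901106522, 1.6599251109174296, -0.4392186908182129], 'tvec': [-0.19116104767256734, -0.4412886591279061, 1.0412023181899577]}
d0 {'vertical_fov': 49.4837845035755, 'cx': 320.99476710046366, 'cy': 244.85225532230334, 'k1': -0.09969211595870199, 'rvec': [2.2020881524952047, -0.7140019803522156, 0.3095071778411957], 'tvec': [-0.43044237619736514, 0.2868014971949416, 0.7281685249501955]}
w0 {'vertical_fov': 65.12292337058781, 'cx': 315.75400416721453, 'cy': 237.39437251409933, 'k1': -0.039023270498027646, 'rvec': [-1.6233470387906401, 2.484597905107936, 0.347596920380261], 'tvec': [0.6741501812380154, -0.03537320252606075, 0.3909578139652393]}
```

View pics/s0.png

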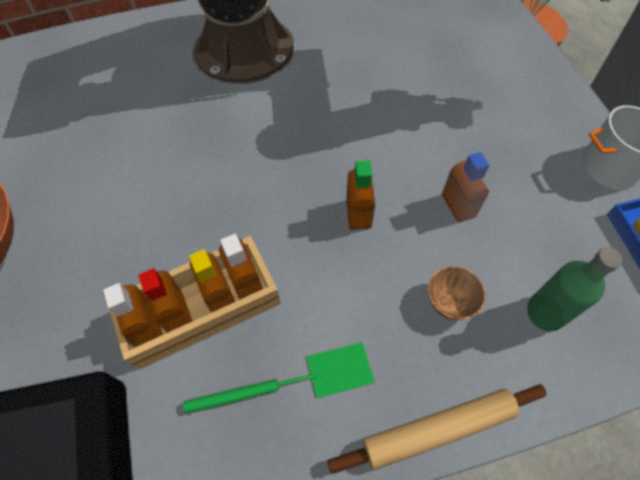

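View pics/d0.png

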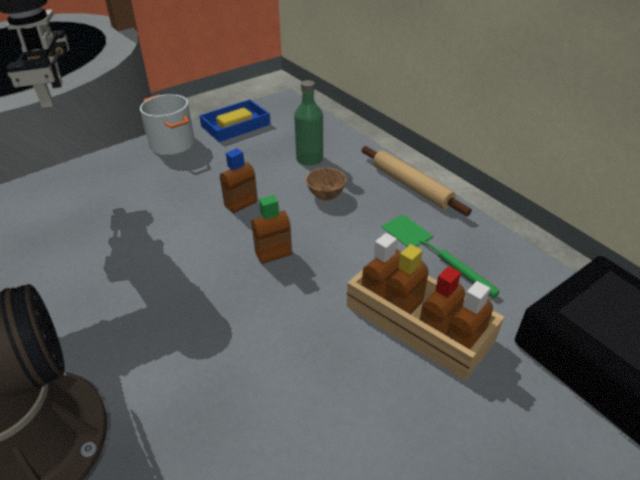

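Run:
```python
import cv2,numpy as np
s=cv2.imread("pics/s0.png");d=cv2.imread("pics/d0.png")
def t(im,x,y,w,h): return cv2.resize(im[y:y+h,x:x+w],(400,300),interpolation=cv2.INTER_CUBIC)
cv2.imwrite("pics/c0.png",np.vstack([np.hstack([t(s,100,215,200,150),t(s,420,140,100,75)]),np.hstack([t(d,330,230,200,150),t(d,190,140,100,75)])]))
```

```text
(no output)
```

View pics/c0.png

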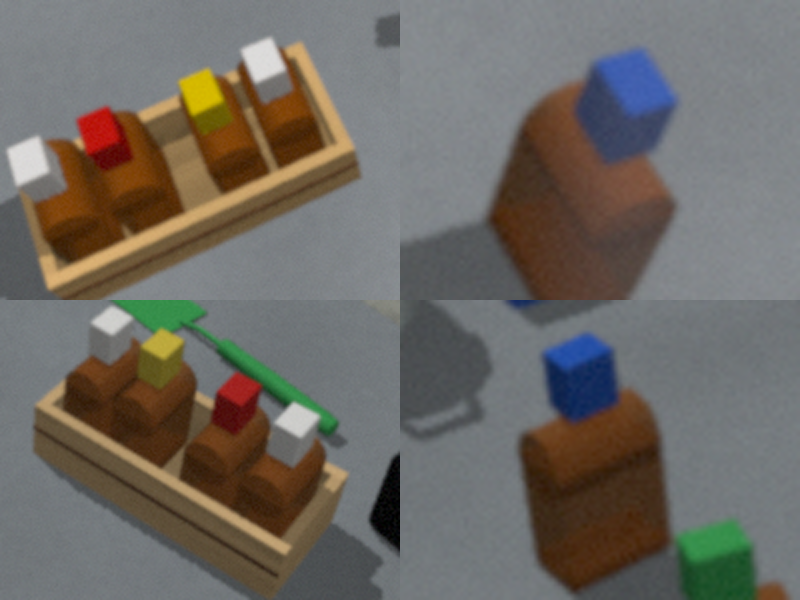

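View pics/w0.png

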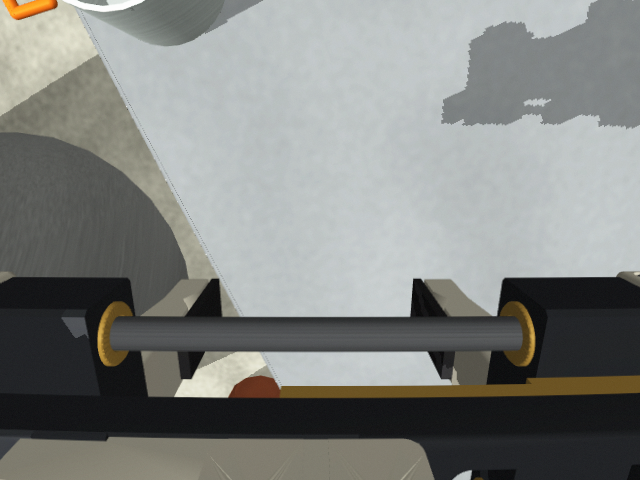

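Run:
```python
from h import *
def S(L,x0,y0,k,ox,oy): return [(x0+(a-ox)/k,y0+(b-oy)/k) for a,b in L]
def rep(n,fn,L,z):
    P=np.array([atz(fn,u,v,z)[:2] for u,v in L]); e=np.roll(P,-1,0)-P
    print(n,fn,'mean',P.mean(0).round(4),'edges mm',(np.hypot(*e.T)*1e3).round(1),'ang',np.degrees(np.arctan2(e[:,1],e[:,0])).round(1)); print(P.round(3).tolist())
rep('blue','s0',S([(596,62),(645,50),(677,100),(627,117)],420,140,4,400,0),.134)
rep('blue','d0',S([(543,350),(588,335),(614,350),(566,368)],190,140,4,400,300),.134)
rep('crate','s0',S([(302,43),(357,152),(52,288)],100,215,2,0,0),.06)
rep('crate','d0',S([(38,403),(280,552),(346,477)],330,230,2,0,300),.06)
rep('red','s0',S([(78,118),(105,107),(130,142),(96,154)],100,215,2,0,0),.144)
rep('yel','s0',S([(180,82),(212,70),(230,104),(194,117)],100,215,2,0,0),.144)
rep('yel','d0',S([(140,346),(160,330),(184,345),(162,360)],330,230,2,0,300),.144)
rep('red','d0',S([(219,386),(240,373),(261,387),(240,403)],330,230,2,0,300),.144)
```

```text
blue s0 mean [0.5396 0.3118] edges mm [22.1 26.5 23.4 28.4] ang [  93.     4.1  -82.3 -178.4]
[[0.526, 0.3], [0.525, 0.322], [0.552, 0.324], [0.555, 0.301]]
blue d0 mean [0.5355 0.3092] edges mm [25.7 21.5 28.  22.7] ang [  -2.2  -80.4 -179.1   93.1]
[[0.521, 0.321], [0.547, 0.32], [0.551, 0.298], [0.523, 0.298]]
crate s0 mean [ 0.6294 -0.1226] edges mm [105.3 237.3 258. ] ang [ 13.3 -77.7 126.4]
[[0.544, -0.062], [0.647, -0.037], [0.697, -0.269]]
crate d0 mean [ 0.6095 -0.2102] edges mm [235.   99.2 257.6] ang [-77.8  10.6 124.8]
[[0.544, -0.063], [0.594, -0.293], [0.691, -0.275]]
red s0 mean [ 0.627  -0.1989] edges mm [19.1 33.3 23.2 31.1] ang [ 101.5   26.3  -82.  -160.2]
[[0.614, -0.215], [0.61, -0.196], [0.64, -0.181], [0.643, -0.204]]
yel s0 mean [ 0.6161 -0.1288] edges mm [22.8 29.9 25.1 29.2] ang [  99.7   17.   -81.5 -167.2]
[[0.604, -0.144], [0.6, -0.121], [0.629, -0.113], [0.632, -0.137]]
yel d0 mean [ 0.6084 -0.1342] edges mm [26.  24.4 25.9 22.2] ang [  10.2  -82.8 -174.7   97.5]
[[0.594, -0.125], [0.62, -0.12], [0.623, -0.145], [0.597, -0.147]]
red d0 mean [ 0.6239 -0.2039] edges mm [23.1 20.2 25.2 22. ] ang [   1.1  -85.1 -174.6   89.3]
[[0.612, -0.194], [0.635, -0.193], [0.637, -0.213], [0.612, -0.216]]
```

```bash
cat >> h.py <<'E'
from scipy.spatial.transform import Rotation as Ro
def plan(p,yaw,step=4.8):
    """rows to TCP p (m), pointing down, jaws along world yaw (deg)"""
    o=ctrl.get_obs(); R=Ro.from_euler('xyz',o["orientation"],degrees=True)
    best=None
    for a in (yaw,yaw+180):
        z=np.array([np.cos(np.radians(a)),np.sin(np.radians(a)),0]); x=np.array([0,0,-1.])
        T=Ro.from_matrix(np.c_[x,np.cross(z,x),z]); rv=(R.inv()*T).as_rotvec(degrees=True)
        if best is None or np.linalg.norm(rv)<np.linalg.norm(best): best=rv
    sh=R.inv().apply(np.array(p)-o["tool_pos"])*100
    n=int(max(np.ceil(np.linalg.norm(sh)/step),np.ceil(np.linalg.norm(best)/8.4)))
    print('t',o['clock'],'pos',o['tool_pos'].round(4),'ori',o['orientation'].round(2),'F',o['force'].round(1),'open',round(o['opening'],4),'j6',o['joint_pos'][5].round(1))
    print('jaw yaw',np.degrees(np.arctan2(*R.as_matrix()[[1,0],2])).round(2)); print('turn',best.round(2),'shift',sh.round(2),'rows',n)
E
python3 - <<'E'
from h import *
plan([.5375,.3105,.24],3)
E
```

```text
t 0.15 pos [0.2707 0.618  0.2258] ori [   6.39   89.93 -107.27] F [-0.4 -0.3 -0.1] open 0.0877 j6 -16.5
jaw yaw -113.66
turn [ 6.334e+01  6.000e-02 -5.000e-02] shift [-1.39 36.78 17.46] rows 9
```

>>> servo_tool --deltas '[[[8,0,0],[0,4.3,2],8.7],[[16,0,0],[0,8.6,4],8.7],[[24,0,0],[-0.5,12.9,6],8.7],[[32,0,0],[-0.5,17.2,8],8.7],[[40,0,0],[-1,21.5,10],8.7]]'

```text
clock: 0.65
tool_pos: [0.4281, 0.4382, 0.2354]
orientation: [34.6, 89.9, -119.4]
force: [0.7, 0.9, 0.2]
opening: 0.0873
```

Run:
```python
from h import *
plan([.5375,.3105,.24],3)
```

```text
t 0.65 pos [0.4281 0.4382 0.2354] ori [  34.56   89.86 -119.42] F [0.7 0.9 0.2] open 0.0873 j6 -37.9
jaw yaw -153.97
turn [23.03  0.1  -0.1 ] shift [-0.45 16.28 -4.23] rows 4
```

>>> servo_tool --deltas '[[[6,0,0],[0,4,-1],8.7],[[12,0,0],[-0.2,8,-2],8.7],[[18,0,0],[-0.4,12,-3],8.7],[[23,0,0],[-0.5,16.3,-4.2],8.7],[[23,0,0],[-0.5,16.3,-4.2],8.7]]'

```text
clock: 1.15
tool_pos: [0.5398, 0.3064, 0.2403]
orientation: [64.5, 89.8, -112.9]
force: [-0.8, 0.4, 0.2]
opening: 0.0871
```

Run:
```python
from h import *
plan([.5375,.3105,.103],3)
snap("wrist","w1")
for d in((0,0),(.015,.012),(.015,-.012),(-.015,-.012),(-.015,.012)): print(proj("w1",[.5375+d[0],.3105+d[1],.134]).round(0))
```

```text
t 1.15 pos [0.5398 0.3064 0.2403] ori [  64.52   89.8  -112.86] F [-0.8  0.4  0.2] open 0.0871 j6 -45.0
jaw yaw -177.38
turn [-0.38  0.08 -0.18] shift [13.73 -0.46  0.19] rows 3
[318. 241.]
[297. 255.]
[298. 224.]
[339. 226.]
[337. 257.]
```

View pics/w1.png

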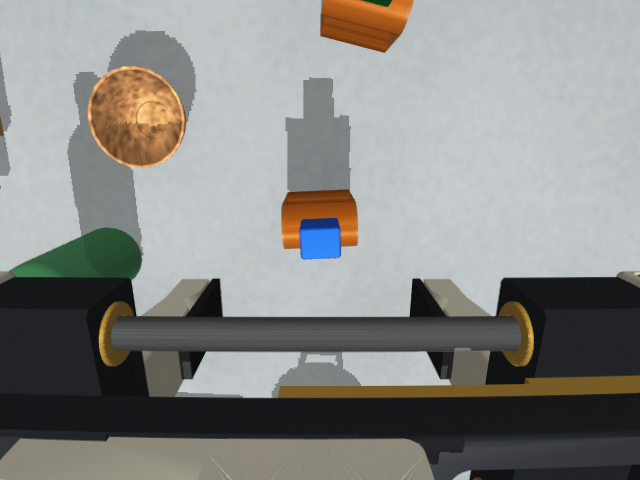

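>>> servo_tool --deltas '[[[-1,0,0],[3,-0.3,0.4],8.7],[[-2.4,0,0],[6,-0.35,0.37],8.7],[[-2.4,0,0],[9,-0.35,0.37],8.7],[[-2.4,0,0],[11,-0.35,0.37],8.7],[[-2.4,0,0],[12,-0.35,0.37],8.7]]'

```text
clock: 1.7
tool_pos: [0.5331, 0.3109, 0.1179]
orientation: [43.2, 89.6, -131.5]
force: [0.0, -0.1, 0.9]
opening: 0.087
```

Run:
```python
from h import *
plan([.536,.3095,.103],5)
```

```text
t 1.7 pos [0.5331 0.3109 0.1179] ori [  43.22   89.64 -131.52] F [ 0.  -0.1  0.9] open 0.087 j6 -43.1
jaw yaw -174.74
turn [ 0.26  0.26 -0.25] shift [ 1.49  0.16 -0.29] rows 1
```

>>> servo_tool --deltas '[[[0.3,0.3,-0.3],[1.0,0.15,-0.3],8.7],[[0.3,0.3,-0.3],[1.5,0.15,-0.3],8.7],[[0.3,0.3,-0.3],[1.5,0.15,-0.3],8.7],[[0.3,0.3,-0.3],[1.5,0.15,-0.3],5],[[0.3,0.3,-0.3],[1.5,0.15,-0.3],4]]'

```text
clock: 2.2
tool_pos: [0.5365, 0.3102, 0.1038]
orientation: [-136.3, 89.9, 48.7]
force: [-1.1, 0.2, -0.4]
opening: 0.0762
```

>>> servo_tool --deltas '[[[0,0,0],[0,0,0],2],[[0,0,0],[0,0,0],1],[[0,0,0],[0,0,0],1],[[0,0,0],[0,0,0],1],[[0,0,0],[0,0,0],1]]'

```text
clock: 2.7
tool_pos: [0.5365, 0.3101, 0.1038]
orientation: [-135.6, 89.9, 49.4]
force: [0.3, 0.2, 0.2]
opening: 0.0365
```

Run:
```python
from h import *
plan([.536,.3095,.103],5)
```

```text
t 2.7 pos [0.5365 0.3101 0.1038] ori [-135.61   89.86   49.37] F [0.3 0.2 0.2] open 0.0365 j6 -43.1
jaw yaw -175.02
turn [-0.02 -0.1   0.1 ] shift [0.08 0.05 0.05] rows 1
```

>>> servo_tool --deltas '[[[0,0,0],[0,0,0],1],[[0,0,0],[0,0,0],1],[[0,0,0],[0,0,0],1],[[0,0,0],[0,0,0],1],[[0,0,0],[-1,0,0],1]]'

```text
clock: 3.2
tool_pos: [0.5354, 0.3093, 0.1125]
orientation: [3.1, 89.9, -171.9]
force: [-0.1, 0.4, -2.9]
opening: 0.0301
```

>>> servo_tool --deltas '[[[0,0,0],[-3,0,0],1],[[0,0,0],[-7,0,0],1],[[0,0,0],[-11,0,0],1],[[0,0,0],[-15,0,0],1],[[0,0,0],[-17.5,0,0],1]]'

```text
clock: 3.7
tool_pos: [0.5362, 0.3095, 0.2917]
orientation: [-138.9, 89.8, 46.1]
force: [0.8, 0.5, -1.7]
opening: 0.0294
```

Run:
```python
from h import *
plan([.619,-.1665,.295],12.2)
```

```text
t 3.7 pos [0.5362 0.3095 0.2917] ori [-138.86   89.82   46.11] F [ 0.8  0.5 -1.7] open 0.0294 j6 -43.1
jaw yaw -175.03
turn [-7.23 -0.15  0.11] shift [-0.42 48.14 -4.13] rows 11
```

>>> servo_tool --deltas '[[[-1,0,0],[0,2.5,-0.2],1],[[-1,0,0],[0,6.5,-0.5],1],[[-2,0,0],[0,10.5,-0.9],1],[[-3,0,0],[-0.2,14.5,-1.2],1],[[-3.5,0,0],[-0.2,18.5,-1.6],1]]'

```text
clock: 4.2
tool_pos: [0.5679, 0.125, 0.2942]
orientation: [-143.4, 89.8, 45.2]
force: [0.7, 0.8, -2.4]
opening: 0.0296
```

>>> servo_tool --deltas '[[[-0.5,0,0],[0,4.5,-0.4],1],[[-1,0,0],[0,9,-0.8],1],[[-2,0,0],[0,13.5,-1.2],1],[[-3,0,0],[0,17,-1.5],1],[[-3.5,0,0],[0,20,-1.7],1]]'

```text
clock: 4.7
tool_pos: [0.6142, -0.0723, 0.2942]
orientation: [-144.2, 89.8, 47.8]
force: [-0.0, 0.4, -1.6]
opening: 0.0299
```

Run:
```python
from h import *
plan([.619,-.1665,.295],12.2)
```

```text
t 4.7 pos [ 0.6142 -0.0723  0.2942] ori [-144.21   89.79   47.8 ] F [-0.   0.4 -1.6] open 0.0299 j6 0.8
jaw yaw -167.99
turn [-0.19 -0.17  0.12] shift [-0.1   9.31  1.49] rows 2
```

>>> servo_tool --deltas '[[[0,0,0],[0,3.5,0.5],1],[[0,0,0],[0,7,1.1],1],[[0,0,0],[0,9,1.5],1],[[0,0,0],[0,9.3,1.5],1],[[0,0,0],[0,9.3,1.5],1]]'

```text
clock: 5.2
tool_pos: [0.6186, -0.1669, 0.294]
orientation: [-137.5, 89.8, 54.5]
force: [0.5, 0.7, -2.2]
opening: 0.0301
```

Run:
```python
from h import *
plan([.619,-.1665,.22],12.2)
import cv2
s=snap("scene","s2")[:,:,::-1];d=snap("side","d2")[:,:,::-1];w=snap("wrist","w2")[:,:,::-1]
def t(im,x,y,w,h): return cv2.resize(im[y:y+h,x:x+w],(400,300),interpolation=cv2.INTER_CUBIC)
cv2.imwrite("pics/c2.png",np.vstack([np.hstack([t(s,100,215,200,150),t(w,0,0,640,480)]),np.hstack([t(d,330,170,240,180),t(w,200,100,240,180)])]))
```

```text
t 5.2 pos [ 0.6186 -0.1669  0.294 ] ori [-137.47   89.79   54.46] F [ 0.5  0.7 -2.2] open 0.0301 j6 9.8
jaw yaw -168.07
turn [-0.27 -0.15  0.14] shift [ 7.4  -0.01 -0.03] rows 2
```

View pics/c2.png

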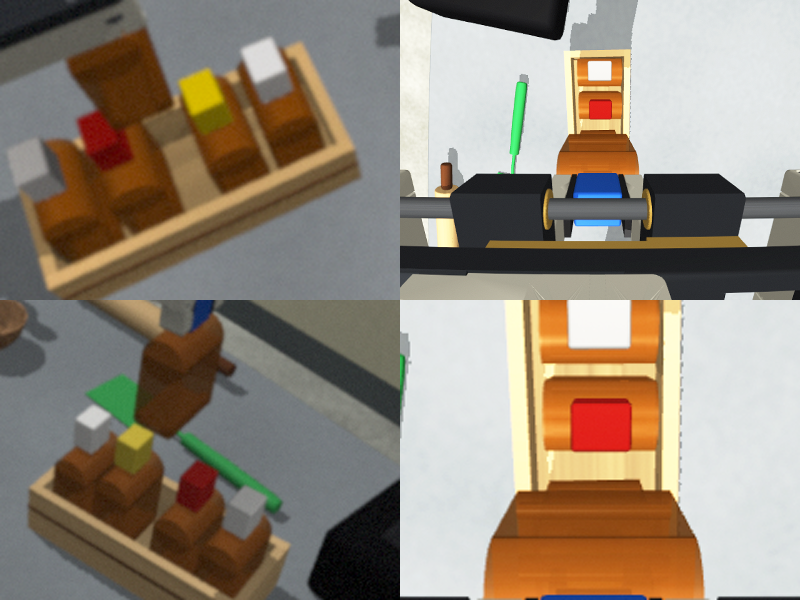

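Run:
```python
from h import *
o=ctrl.get_obs();p=o['tool_pos'];a=np.radians(11.9);X=np.array([np.cos(a),np.sin(a),0]);Y=np.array([-X[1],X[0],0])
for n,f in(('d2',lambda q:((q[0]-330)/.6,(q[1]-170)/.6+300)),('s2',lambda q:((q[0]-100)*2,(q[1]-215)*2)),):
  for z in(0,.075):
    for sx in(-1,1):
      for sy in(-1,1):
        w=.014 if z==0 else .02
        print(n,z,sx,sy,np.round(f(proj(n,p-[0,0,.1035-z]+X*sx*.032+Y*sy*w))))
```

```text
d2 0 -1 -1 [166. 438.]
d2 0 -1 1 [139. 424.]
d2 0 1 -1 [205. 403.]
d2 0 1 1 [179. 390.]
d2 0.075 -1 -1 [184. 372.]
d2 0.075 -1 1 [143. 352.]
d2 0.075 1 -1 [225. 338.]
d2 0.075 1 1 [185. 319.]
s2 0 -1 -1 [95. 45.]
s2 0 -1 1 [136.  28.]
s2 0 1 -1 [122. 127.]
s2 0 1 1 [165. 109.]
s2 0.075 -1 -1 [ 41. -16.]
s2 0.075 -1 1 [108. -42.]
s2 0.075 1 -1 [67. 74.]
s2 0.075 1 1 [138.  45.]
```

>>> servo_tool --deltas '[[[-0.2,-0.1,0.1],[2,0,0],1],[[-0.2,-0.1,0.1],[4,0,0],1],[[-0.2,-0.1,0.1],[6,0,0],1],[[-0.2,-0.1,0.1],[7.5,0,0],1],[[-0.2,-0.1,0.1],[8,0,0],1]]'

```text
clock: 5.85
tool_pos: [0.6183, -0.164, 0.2126]
orientation: [-57.0, 89.9, 135.4]
force: [-0.1, -0.4, -1.6]
opening: 0.0301
```

>>> servo_tool --deltas '[[[0,0,0],[0.5,0,0],1],[[0,0,0],[1,0,0],1],[[0,0,0],[1.4,0,0],1],[[0,0,0],[1.7,0,0],1],[[0,0,0],[2,0,0],1]]'

```text
clock: 6.35
tool_pos: [0.6186, -0.1641, 0.193]
orientation: [-99.7, 89.9, 92.6]
force: [-0.1, -1.6, -1.1]
opening: 0.0303
```

Run:
```python
from h import *
plan([.619,-.1665,.115],12.2)
import cv2
s=snap("scene","s3")[:,:,::-1];d=snap("side","d3")[:,:,::-1];w=snap("wrist","w3")[:,:,::-1]
def t(im,x,y,w,h): return cv2.resize(im[y:y+h,x:x+w],(400,300),interpolation=cv2.INTER_CUBIC)
cv2.imwrite("pics/c3.png",np.hstack([t(s,100,215,200,150),t(d,330,200,200,150)]))
```

```text
t 6.35 pos [ 0.6186 -0.1641  0.193 ] ori [-99.75  89.94  92.58] F [-0.1 -1.6 -1.1] open 0.0303 j6 9.8
jaw yaw -167.67
turn [ 0.13 -0.01  0.06] shift [7.8  0.25 0.02] rows 2
```

View pics/c3.png

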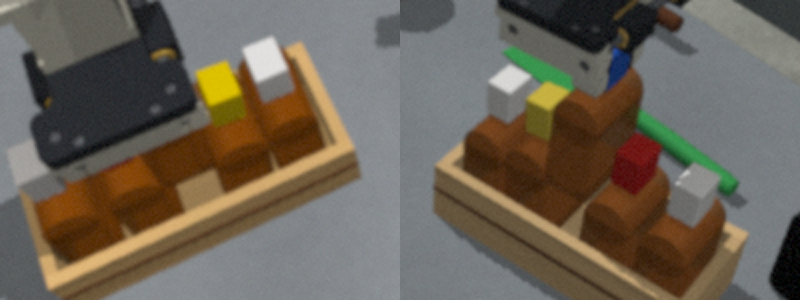

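>>> servo_tool --deltas '[[[0,0,0],[0.3,0.2,0],1],[[0,0,0],[0.7,0.2,0],1],[[0,0,0],[1.1,0.2,0],1],[[0,0,0],[1.5,0.2,0],1],[[0,0,0],[2,0.2,0],1]]'

```text
clock: 7.0
tool_pos: [0.6187, -0.1659, 0.172]
orientation: [-55.5, 89.9, 136.8]
force: [0.3, -0.9, 0.6]
opening: 0.0301
```

>>> servo_tool --deltas '[[[0,0,0],[0.4,0,0],1],[[0,0,0],[0.8,0,0],1],[[0,0,0],[1.2,0,0],1],[[0,0,0],[1.6,0,0],1],[[0,0,0],[2,0,0],1]]'

```text
clock: 7.5
tool_pos: [0.6189, -0.1661, 0.1519]
orientation: [-59.7, 89.9, 132.6]
force: [0.4, -1.0, 1.5]
opening: 0.0295
```

Run:
```python
from h import *
plan([.619,-.1665,.1138],12.2)
import cv2
s=snap("scene","s4")[:,:,::-1];d=snap("side","d4")[:,:,::-1]
def t(im,x,y,w,h): return cv2.resize(im[y:y+h,x:x+w],(400,300),interpolation=cv2.INTER_CUBIC)
cv2.imwrite("pics/c4.png",np.hstack([t(s,100,215,200,150),t(d,330,200,200,150)]))
```

```text
t 7.5 pos [ 0.6189 -0.1661  0.1519] ori [-59.75  89.92 132.58] F [ 0.4 -1.   1.5] open 0.0295 j6 10.0
jaw yaw -167.67
turn [0.13 0.04 0.07] shift [ 3.81  0.05 -0.01] rows 1
```

View pics/c4.png

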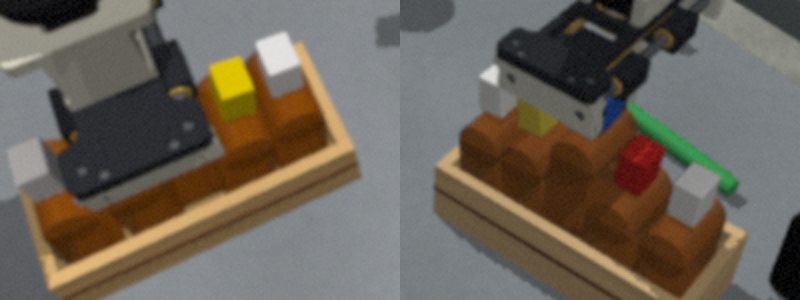

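>>> servo_tool --deltas '[[[0,0,0],[0.4,0,0],1],[[0,0,0],[0.8,0,0],1],[[0,0,0],[1.2,0,0],1],[[0,0,0],[1.6,0,0],1],[[0,0,0],[2,0,0],1]]'

```text
clock: 8.1
tool_pos: [0.6183, -0.1658, 0.1307]
orientation: [-45.4, 89.8, 146.9]
force: [1.4, -2.0, -0.4]
opening: 0.0301
```

>>> servo_tool --deltas '[[[0,0,0],[0.4,0,0],1],[[0,0,0],[0.8,0,0],1],[[0,0,0],[1.2,0,0],1],[[0,0,0],[1.5,0,0],1],[[0,0,0],[1.7,0,0],1]]'

```text
clock: 8.6
tool_pos: [0.6184, -0.1659, 0.1138]
orientation: [-43.8, 89.9, 148.5]
force: [-3.6, -3.0, 20.0]
opening: 0.0299
```

Run:
```python
from h import *
plan([.619,-.1665,.1138],12.2)
```

```text
t 8.6 pos [ 0.6184 -0.1659  0.1138] ori [-43.81  89.86 148.5 ] F [-3.6 -3.  20. ] open 0.0299 j6 10.0
jaw yaw -167.68
turn [0.12 0.1  0.1 ] shift [-0.    0.07 -0.05] rows 1
```

>>> servo_tool --deltas '[[[0,0,0],[-0.05,0,0],1],[[0,0,0],[-0.05,0,0],3],[[0,0,0],[-0.05,0,0],4],[[0,0,0],[-0.05,0,0],5],[[0,0,0],[-0.05,0,0],5.5]]'

```text
clock: 9.1
tool_pos: [0.6181, -0.1656, 0.1141]
orientation: [-44.5, 89.8, 147.9]
force: [0.8, -0.7, -0.8]
opening: 0.0483
```

>>> servo_tool --deltas '[[[0,0,0],[0,0,0],5.5],[[0,0,0],[-1,0,0],5.5],[[0,0,0],[-3,0,0],5.5],[[0,0,0],[-6,0,0],5.5],[[0,0,0],[-10,0,0],5.5]]'

```text
clock: 9.6
tool_pos: [0.6174, -0.1656, 0.2143]
orientation: [-31.5, 89.7, 160.8]
force: [1.2, -0.2, -0.0]
opening: 0.055
```

>>> servo_tool --deltas '[[[0,0,0],[-4,0,0],5.5],[[0,0,0],[-6,-4,0],5.5],[[0,0,0],[-6,-8,0],5.5],[[0,0,0],[-6,-12,0],5.5],[[0,0,0],[-6,-15,0],5.5]]'

```text
clock: 10.1
tool_pos: [0.5851, -0.0174, 0.2761]
orientation: [-45.2, 89.7, 147.1]
force: [0.6, 0.2, -0.6]
opening: 0.055
```

Run:
```python
from h import *
plan([.619,-.1665,.25],12.2)
import cv2
s=snap("scene","s5")[:,:,::-1];d=snap("side","d5")[:,:,::-1]
def t(im,x,y,w,h): return cv2.resize(im[y:y+h,x:x+w],(400,300),interpolation=cv2.INTER_CUBIC)
cv2.imwrite("pics/c5.png",np.hstack([t(s,100,215,200,150),t(d,330,200,200,150)]))
```

```text
t 10.1 pos [ 0.5851 -0.0174  0.2761] ori [-45.23  89.72 147.11] F [ 0.6  0.2 -0.6] open 0.055 j6 -4.9
jaw yaw -167.66
turn [0.14 0.2  0.2 ] shift [ 2.56 15.3  -0.13] rows 4
```

View pics/c5.png

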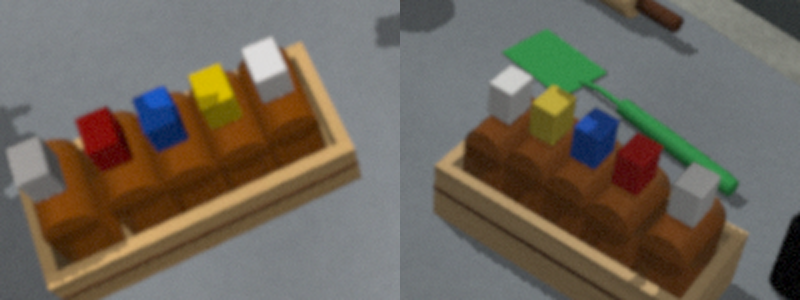

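Run:
```python
from h import *
a=np.radians(12.2)
def rep(n,fn,L,x0,y0,ox):
    p=np.mean([atz(fn,x0+(u-ox)/2,y0+v/2,.144)[:2] for u,v in L],0)-[.619,-.1667]
    print(n,fn,'crate xy',np.round([p[0]*np.cos(a)+p[1]*np.sin(a),-p[0]*np.sin(a)+p[1]*np.cos(a)],4))
rep('b','s5',[(136,97),(166,88),(182,118),(150,130)],100,215,0)
rep('r','s5',[(78,120),(107,108),(128,140),(95,152)],100,215,0)
rep('y','s5',[(190,78),(221,66),(238,97),(205,108)],100,215,0)
rep('b','d5',[(574,125),(596,111),(618,127),(598,140)],330,200,400)
rep('r','d5',[(618,149),(640,134),(662,149),(640,164)],330,200,400)
rep('y','d5',[(531,101),(553,87),(575,101),(554,115)],330,200,400)
print(ctrl.close_job())
```

```text
b s5 crate xy [0.0023 0.0062]
r s5 crate xy [ 0.0008 -0.0333]
y s5 crate xy [0.0038 0.045 ]
b d5 crate xy [-0.005   0.0004]
r d5 crate xy [-0.0046 -0.0384]
y d5 crate xy [-0.0038  0.0417]
the job is handed in; nothing more can be done
None
```

I put the blue-capped flask back in the crate between the red-capped and yellow-capped flasks, let it go, and handed the job in at about 10 s. I pinched it by the cap, turned it in line with the row and lowered it slowly into the gap. It went in at low force, about 1–2 N. About 20 N upward at the end showed it was on the crate's floor before I opened the fingers and backed the arm clear.

- **Position:** the last pictures put blue within about 6 mm of the crate's middle and red and yellow about 40 mm either side of it, some 79 mm apart. All three were within about 5 mm of the row's line.
- **Upright:** all five flasks looked upright in the pictures, and neither neighbour toppled. I judged this by eye and did not measure tilt angles.
- **Disagreement:** the two cameras differed by about 3–8 mm, which is within the tolerances. No check failed, but the hand-in reports no verdict.

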